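# Index a tile jig's fence and seat a tile against it

## Robot

A 7-joint arm with a two-finger parallel gripper is mounted at the origin on the work surface. World frame = base frame: x ahead of the robot, y to its left, z up, the work surface at z = 0. Lengths are in m, angles in rad, forces in N, time in s.
With the tool pointing down it reaches from about 0.425 to 1.025 m from the base axis. Payload 9.4 kg.
Tool frame: the origin (TCP) lies midway between the tips of the shut fingers; the grasp point (between the pads) lies 19 mm behind it; z points along the fingers, y is the line along which they close (so a half turn about z gives the same grasp; the last joint's range is limited). The gripper opens to 85 mm and grips with 20 to 120 N. Pads are 22 mm wide; open, the fingers measure 114 mm over their backs; the gripper's body (76 mm by 85 mm) begins 54 mm behind the grasp point. The pads swing forward as they close: fully open they stand 13 mm farther back than shut.
Start: joints at [1.166, 0.599, -0.003, 1.599, 0.002, 0.943, -0.08], TCP at [0.233, -0.686, 0.231] pointing down, gripper open.
Joint ranges: [-2.57, 2.57], [-0.35, 1.97], [-1.29, 1.29], [0.11, 2.56], [-1.05, 4.19], [0.11, 1.86], [-2.63, 2.63]. Speed limits (rad/s): [2.22, 2.22, 3.01, 3.01, 3.14, 3.14, 3.14].

## Interface

Orientations are given as a 3x3 rotation matrix whose columns are the frame's x, y, z axes.
In Python, from workcell import r, imaging, job gives the robot as it stands. The module is installed in compiled form; this text tells all that it offers.
- The arm moves only by the tool play_rows, never from a script. Its argument "rows" is a list that holds one entry, the list of rows, each a list of 5 numbers: the opening in per cent of the stroke, from 0 (shut) to 100 (fully open), then the shift along the tool's x, y, z in m, then the turn about the tool's z in degrees. A call has 1 to 5 rows; each row is the pose to reach, as a shift and turn from the pose commanded when the call began, along the tool's axes at that moment; what a row does not reach only later rows make up. A row lasts 1/10 s, in which the tool goes at most 50 mm and 8.59 degrees, less where a joint would pass 70% of its speed; a pose out of reach is approached as far as the arm can. A call with a gripper value outside its range is refused whole. The fingers move at their own pace and stop on an object; the grip force is fixed at half the most. Time passes only in rows, so rows that repeat a pose let the fingers close. It gives the time, the measured TCP pose, the force, the opening and the grip force at its end, in the units of the state.
- r.state(): the state, without advancing time (a new reading comes with each control period).
- imaging.snapshot(name): name is "scene" or "top" or "wrist"; returns a dict with "pixels" (480x640x3 uint8, red, green, blue), "fx", "fy", "cx", "cy" (pixels), "k1" (the pictures are not rectified: a ray, as slopes to the right and down, at radius r is drawn at 1 + k1 r^2 times it, then the intrinsics apply), "extrinsics" (4x4, takes a point from world to camera coordinates). Camera axes: x right, y up, looking along -z (the intrinsics and any distortion apply to the point x, -y, -z); pixel columns grow to the right and rows downward; lengths in m; the calibration is good to about 2 mm. A picture is of the moment at which its call begins. There is no depth.
- job.sign_off(): hands the job in; it is judged then, once.
The state is a dict: "t": time; "q": joint angles; "joint_velocities": joint speeds; "tau": joint torques, N m; "position": TCP position; "tcp_rot": TCP orientation; "ft_force": force on the tool from outside, world axes, zero at the start; "wrist_torque": the same for the moment, N m; "finger_gap": opening from 0.0 (shut) to 1.0 (fully open); "gripper_force": force on a finger pad.
Only numpy, scipy, OpenCV 4.12 (cv2) and the standard library are available. Lean on these libraries where they do the work, as an engineer would, in place of code of your own. Each camera call takes 0.05 s, during which the arm holds its last target. There are 200 camera calls.

## Task

Click the tile jig's orange thumb lever, full stroke by full stroke, until the red pointer rests at the green marker and not beyond; then slide the loose tile up to the jig's aluminium fence and press it home with a short push of 5 to 12 N, so that it lies square, its short end flush on the fence near the fence's middle. Never push the lever or the tile with more than 12 N, move dial and fence only by the lever, and leave the other things on the bench alone.

Things in the scene. Friction and masses are not known exactly. Their poses are not given: they have to be found in the camera images.
- jig: tile jig, bolted down: green base plate 197 x 150 x 10 mm with a flat ratchet dial, thumb lever and sliding fence. Origin on the bench, on the vertical axis about which dial and lever turn; +x is the way the lever is pushed, +y points from the axis to the lever's post, -y to the fence, +z up. 'Clockwise' is seen from above.
- lever: steel arm (43 to 51 mm above the bench) with an upright orange post at its end; origin on the jig's axis at bench level. Pushed clockwise, its post moves 19.5 mm (11.6 deg), nearly along the jig's +x, to a hard stop; let go, a spring swings it back. Each full stroke moves the dial exactly one notch clockwise; the way back moves nothing, and the lever cannot wind the dial back.
- lever_post (a point): point on the post's axis, 68 mm up; post 18 mm diameter, 37 to 85 mm above the bench, 97 mm from the jig's axis, at rest 6 deg anticlockwise of jig +y. Feel of a stroke: 7 mm free (2.5 to 3 N), then a load that jumps to 8-10 N and fades to 3.5 N over 10 mm; only in the last 1.5 mm before the stop does the dial jump to its next notch. A shorter stroke does not count.
- dial: ratchet dial, 126 mm diameter, top 34 mm above the bench, with a red pointer on it; origin on the jig's axis at bench level. Notches are 12 degrees apart; it starts with the pointer 60 or 72 degrees clockwise of the jig's +y axis.
- pointer_tip (a point): outer tip of the dial's red pointer, 74 mm from the jig's axis, 36 mm above the bench; it moves 15.5 mm a notch, clockwise.
- mark_green_top (a point): top centre of the green marker post, 11 mm diameter, 40 mm above the bench, 84 mm from the jig's axis. Green, white and blue markers stand 84, 96 and 108 degrees clockwise of jig +y, in any order; the pointer is at a marker when both lie in the same direction from the jig's axis (tip 10 mm from the marker's axis).
- mark_white_top (a point): top centre of the white marker post, like the green one; not wanted.
- mark_blue_top (a point): top centre of the blue marker post, like the green one; not wanted.
- fence: aluminium fence bar, 170 mm along the jig's x, 14 mm thick, 3 to 37 mm above the bench, driven by the dial: 5 mm along the jig's -y for each notch. Origin at bench level in the middle of the face that the tile is pressed on, which looks to the fence's -y; axes parallel to the jig's. The ratchet holds it against pushes of up to 18 N.
- tile: the loose terracotta tile to be seated, 60 (own x) x 100 (own y) x 14 mm, 0.12 to 0.24 kg, lying flat on the bench on the -y side of the fence; origin at the centre of its underside. Seated, its own y axis is square to the fence and its centre is 50 mm from the fence's face.
- tile_center (a point): centre of the same tile, 7 mm above the bench; axes as the tile's.
- spare_tile: bystander: darker brown tile of the same size, lying flat further from the fence
- rib_tool: bystander: spatula lying on the bench
- brush_mug: bystander: white mug, 90 mm tall
- glaze_jar: bystander: blue jar, 100 mm tall
- small_vase: bystander: small terracotta vase, 115 mm tall
- mallet: bystander: hammer lying on the bench
Not all that is in view belongs to the job. Leave any blue or white look-alike of the tile alone.

How it is judged:
By the outcome, as a careful person would: the job done as asked, in the order asked, and still so for the second after the job is handed in, with the robot touching nothing.
It also fails if it takes over 72 s, if anything falls off the work surface, if the arm or the gripper's body presses on something with over 40 N, if the wrist force passes 120 N, or if a joint passes its speed limit or range.

## Working session

There is one attempt and no reset: what is moved stays moved. The work goes in short steps, Python scripts to look and compute and a tool call to move; the robot and the scene stay as the last step left them, time stands still between calls to the robot, and variables do not carry over. Pictures are saved under pics/ and viewed, at most 10 in all, crops included, and the job is handed in when it is done.

Besides the shell and the picture viewer there is one more tool, called after "Request:" by a JSON object that holds its "api" and its "payload", one argument or row to a line. play_rows: Moves the arm, as the interface text tells. Its arguments: {"type":"object","properties":{"rows":{"type":"array"}},"required":["rows"]}

```bash
mkdir -p pics; cat > h.py <<'E'
import numpy as np, cv2
from workcell import r, imaging, job
def snap(n,f=None):
    s=imaging.snapshot(n)
    if f: cv2.imwrite('pics/'+f,s['pixels'][:,:,::-1])
    return s
def ray(s,u,v):
    K=np.array([[s['fx'],0,s['cx']],[0,s['fy'],s['cy']],[0,0,1]])
    p=cv2.undistortPoints(np.array([[[u,v]]],float),K,np.array([s['k1'],0,0,0,0.]))[0,0]
    E=np.array(s['extrinsics']);R=E[:3,:3];t=E[:3,3]
    return -R.T@t, R.T@np.array([p[0],-p[1],-1])
def onz(s,u,v,z):
    o,d=ray(s,u,v);return o+d*(z-o[2])/d[2]
def proj(s,P):
    E=np.array(s['extrinsics']);c=E[:3,:3]@np.array(P)+E[:3,3];a=np.array([c[0],-c[1]])/-c[2]
    a=a*(1+s['k1']*(a@a));return np.array([s['fx']*a[0]+s['cx'],s['fy']*a[1]+s['cy']])
E
python3 - <<'E'
from h import *
np.set_printoptions(precision=4,suppress=True)
for n in('scene','top','wrist'):
    s=snap(n,n+'0.png');print(n,s['fx'],s['k1'],ray(s,320,240))
st=r.state();print({k:st[k] for k in('t','position','tcp_rot','ft_force','finger_gap')})
E
```

```text
scene 522.6975378290509 -0.035105332738946594 (array([ 1.4155, -0.1697,  0.9446]), array([-0.6509,  0.1303, -0.7481]))
top 618.0978428828615 0.02623395273604429 (array([ 0.2941, -0.0285,  1.5923]), array([ 0.2078, -0.0021, -0.9783]))
wrist 361.71463704321815 -0.01626285895932961 (array([ 0.3109, -0.6601,  0.3738]), array([-0.3129, -0.119 , -0.9425]))
{'t': 0.15, 'position': array([ 0.2333, -0.6861,  0.2306]), 'tcp_rot': array([[ 0.9467,  0.322 , -0.0005],
       [ 0.322 , -0.9467,  0.0011],
       [-0.0001, -0.0012, -1.    ]]), 'ft_force': array([ 0.0149, -0.7493,  0.8967]), 'finger_gap': 1.001699202772653}
```

View pics/top0.png

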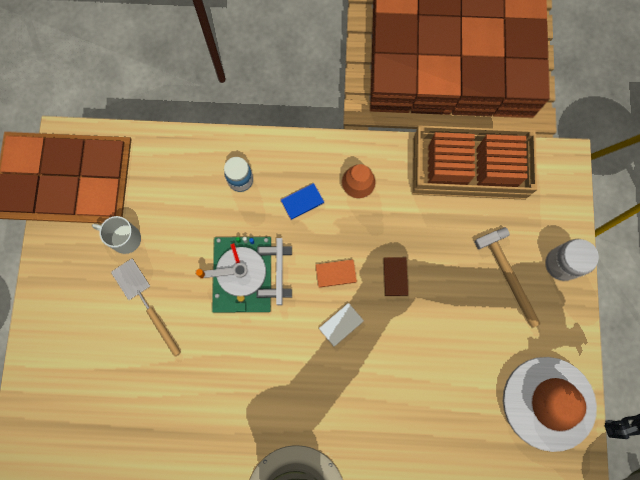

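View pics/scene0.png

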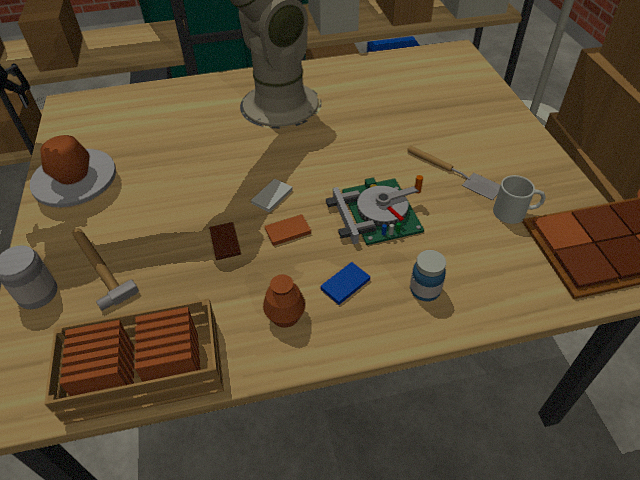

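The top view shows the jig at about (243,273), with the orange post at (200,272), the red pointer at (235,252) and the fence bar at (280,270). The markers are near (238–255,238).

Candidates for the loose tile in the top view:
- terracotta tile at (336,272)
- dark spare at (396,276)
- white look-alike at (341,325)
- blue look-alike at (302,201)
- tray tiles at the left
- crate tiles at (480,160)

I choose (336,272), because it is terracotta and lies by the fence. One close crop will check this.

```bash
python3 - <<'E'
from h import *
np.set_printoptions(precision=4,suppress=True)
s=snap('top');im=s['pixels'];c=im[225:320,190:360,::-1]
sc=snap('scene');c2=sc['pixels'][165:255,260:430,::-1]
cv2.imwrite('pics/crop1.png',np.vstack([cv2.resize(c,(680,380-80),interpolation=3) if 0 else cv2.resize(c,None,fx=3.2,fy=3.2,interpolation=3),cv2.resize(c2,None,fx=3.2,fy=3.2,interpolation=3)]))
hsv=cv2.cvtColor(im,cv2.COLOR_RGB2HSV)
def blobs(s,lo,hi,box,nm,z,mn=8):
    hsv=cv2.cvtColor(s['pixels'],cv2.COLOR_RGB2HSV)
    m=cv2.inRange(hsv,lo,hi);k=np.zeros_like(m);k[box[1]:box[3],box[0]:box[2]]=255;m&=k
    for ct in cv2.findContours(m,0,1)[0]:
        if cv2.contourArea(ct)>=mn:
            R=cv2.minAreaRect(ct);print(nm,R,onz(s,*R[0],z),[onz(s,*p,z)[:2] for p in cv2.boxPoints(R)] if nm=='tile' else '', hsv[int(R[0][1]),int(R[0][0])])
blobs(s,(3,150,100),(14,255,255),(300,250,370,300),'tile',.014,200)
blobs(s,(5,150,100),(20,255,255),(190,255,215,290),'post',.085)
blobs(s,(0,180,120),(4,255,255),(220,235,250,280),'ptr',.036)
blobs(s,(0,0,150),(180,60,255),(220,250,265,290),'dialgrey',.034,100)
blobs(s,(50,80,30),(90,255,255),(205,225,300,320),'green',.01)
blobs(sc,(5,150,100),(20,255,255),(405,165,430,200),'postS',.068)
E
```

```text
tile ((335.65240478515625, 273.0018310546875), (23.367279052734375, 38.5430793762207), 82.56858825683594) [ 0.5443 -0.076   0.014 ] [array([ 0.5655, -0.0218]), array([ 0.5832, -0.1201]), array([ 0.5231, -0.1299]), array([ 0.5057, -0.0323])] [ 10 180 200]
post ((199.75003051757812, 272.75), (9.192388534545898, 7.071067810058594), 45.0) [0.5181 0.2606 0.085 ]  [ 15 255 213]
ptr ((234.5917510986328, 252.9724884033203), (19.252307891845703, 3.4481747150421143), 73.3007583618164) [0.5806 0.1853 0.036 ]  [  1 244 207]
dialgrey ((242.0, 269.5), (39.0, 44.0), 90.0) [0.539  0.1635 0.034 ]  [70  9 82]
dialgrey ((226.37696838378906, 258.015380859375), (15.256272315979004, 14.63609790802002), 82.87498474121094) [0.5669 0.2056 0.034 ]  [ 15   5 191]
green ((241.5, 294.0), (34.0, 57.0), 90.0) [0.4792 0.1633 0.01  ]  [ 30   3 200]
green ((265.0, 271.5), (33.0, 10.0), 90.0) [0.5403 0.1067 0.01  ]  [ 60   6 136]
green ((242.0, 252.5), (31.0, 56.0), 90.0) [0.5875 0.1697 0.01  ]  [ 23   5 195]
postS ((419.0, 177.0), (4.0, 6.0), 90.0) [0.5055 0.2704 0.068 ]  [ 14 255 141]
```

View pics/crop1.png

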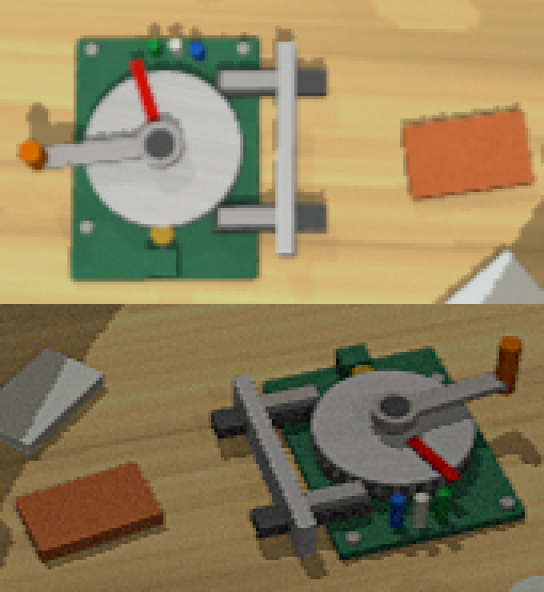

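Both crops show the terracotta tile to the right of the fence. The markers run green, white, blue clockwise, at crop px (155,45), (176,45) and (197,50). The pointer tip is at crop px (136,62), just before green. Next I work out the angles.

```bash
python3 - <<'E'
from h import *
np.set_printoptions(precision=4,suppress=True)
s=snap('top');im=s['pixels']
f=lambda u,v:(190+(u+.5)/3.2-.5,225+(v+.5)/3.2-.5)
hsv=cv2.cvtColor(im,cv2.COLOR_RGB2HSV)
big=cv2.resize(hsv[225:320,190:360],None,fx=3.2,fy=3.2,interpolation=1)
m=cv2.inRange(big,(0,180,120),(4,255,255));ys,xs=np.nonzero(m)
P=np.array([onz(s,*f(x,y),.036)[:2] for x,y in zip(xs,ys)])
c=P.mean(0);d=np.linalg.svd(P-c,full_matrices=False)[2][0];d*=np.sign(d[0]);pr=(P-c)@d
print('ptr c,dir',c,d,'len',np.ptp(pr),'tip',c+d*pr.max(), 'axis est', c+d*(pr.max()-.074))
print('corners plate', [onz(s,*f(*q),.01)[:2] for q in((80,38),(258,38),(258,279),(71,279))])
print('fence top ends',[onz(s,*f(*q),.037)[:2] for q in((277,42),(296,42),(277,255),(295,255))])
print('hub .05',onz(s,*f(160,144),.052)[:2])
for n,q in dict(g=(155,45),w=(176,45),b=(197,50)).items(): print(n,onz(s,*f(*q),.04)[:2])
print('post',onz(s,*f(32,153),.085)[:2])
E
```

```text
ptr c,dir [0.5813 0.185 ] [0.9317 0.3633] len 0.0505789165926869 tip [0.6042 0.194 ] axis est [0.5352 0.1671]
corners plate [array([0.6267, 0.2442]), array([0.6334, 0.0987]), array([0.4371, 0.0866]), array([0.4302, 0.2355])]
fence top ends [array([0.625, 0.081]), array([0.6258, 0.0658]), array([0.4541, 0.0709]), array([0.4548, 0.0568])]
hub .05 [0.5355 0.1672]
g [0.6174 0.1785]
w [0.6182 0.1616]
b [0.6149 0.1445]
post [0.5188 0.2609]
```

The jig's yaw is about 3.5°, with its axis at (0.5355, 0.167). The pointer is at 72° and green at 84°, so exactly one stroke is needed. I'll move over with the fingers shut and the tool x-axis along jig +x.

Request:
{"api": "play_rows", "payload": {
  "rows": [
    [[0,0.044,-0.023,0.006,3],[0,0.088,-0.046,0.012,6],[0,0.131,-0.07,0.018,9],[0,0.175,-0.093,0.024,12],[0,0.219,-0.116,0.03,15.3]]
  ]
}}

```text
t: 0.8
position: [0.4045, -0.5046, 0.2012]
tcp_rot: [[0.998, 0.058, 0.0], [0.058, -0.998, -0.0], [0.0, 0.0, -1.0]]
ft_force: [0.5, -0.8, -0.5]
finger_gap: 0.146
gripper_force: 0.0
```

Request:
{"api": "play_rows", "payload": {
  "rows": [
    [[0,0.021,-0.045,0,0],[0,0.042,-0.09,0,0],[0,0.062,-0.135,0,0],[0,0.083,-0.18,0,0],[0,0.104,-0.224,0,0]]
  ]
}}

```text
t: 1.3
position: [0.4941, -0.2742, 0.2015]
tcp_rot: [[0.998, 0.061, 0.0], [0.061, -0.998, -0.0], [0.0, 0.0, -1.0]]
ft_force: [1.6, -0.5, -0.1]
finger_gap: 0.004
gripper_force: 0.0
```

Request:
{"api": "play_rows", "payload": {
  "rows": [
    [[0,0.003,-0.05,0,0],[0,0.006,-0.1,0,0],[0,0.009,-0.15,0,0],[0,0.012,-0.2,0,0],[0,0.015,-0.249,0,0]]
  ]
}}

```text
t: 1.8
position: [0.4933, -0.0247, 0.2015]
tcp_rot: [[0.998, 0.061, 0.001], [0.061, -0.998, 0.0], [0.001, -0.0, -1.0]]
ft_force: [1.5, 0.7, 0.0]
finger_gap: 0.003
gripper_force: 0.0
```

Request:
{"api": "play_rows", "payload": {
  "rows": [
    [[0,-0.001,-0.05,0,0],[0,-0.002,-0.1,0,0],[0,-0.003,-0.15,0,0],[0,-0.004,-0.2,0,0],[0,-0.005,-0.249,0,0]]
  ]
}}

```text
t: 2.3
position: [0.473, 0.2238, 0.2015]
tcp_rot: [[0.998, 0.061, 0.001], [0.061, -0.998, 0.0], [0.001, -0.0, -1.0]]
ft_force: [1.4, 0.1, 0.2]
finger_gap: 0.003
gripper_force: 0.0
```

```bash
python3 - <<'E'
from h import *
np.set_printoptions(precision=4,suppress=True)
s=snap('wrist','w1.png');print(ray(s,320,240))
hsv=cv2.cvtColor(s['pixels'],cv2.COLOR_RGB2HSV)
def cc(lo,hi,z,n):
    m=cv2.inRange(hsv,lo,hi)
    for ct in cv2.findContours(m,0,1)[0]:
        if cv2.contourArea(ct)>60:
            (u,v),_,_=R=cv2.minAreaRect(ct);print(n,R,onz(s,u,v,z))
cc((5,150,80),(22,255,255),.085,'orange');cc((0,180,60),(4,255,255),.036,'red')
print(proj(s,(.519,.261,.085)),proj(s,(.519,.261,.05)),r.state()['ft_force'])
E
```

```text
(array([0.5547, 0.2281, 0.3449]), array([-0.3329, -0.0333, -0.9426]))
orange ((379.0, 219.0), (10.0, 18.0), 90.0) [0.4822 0.176  0.085 ]
orange ((264.2500305175781, 156.75001525878906), (24.041629791259766, 28.991378784179688), 45.0) [0.5228 0.2624 0.085 ]
orange ((614.5, 148.0), (70.0, 49.0), 90.0) [0.5447 0.0151 0.085 ]
red ((371.2647399902344, 79.05880737304688), (69.60771942138672, 13.096923828125), 75.96376037597656) [0.5825 0.1857 0.036 ]
[266.1419 162.3508] [271.7708 156.6514] [1.5235 8.9796 1.6783]
```

View pics/w1.png

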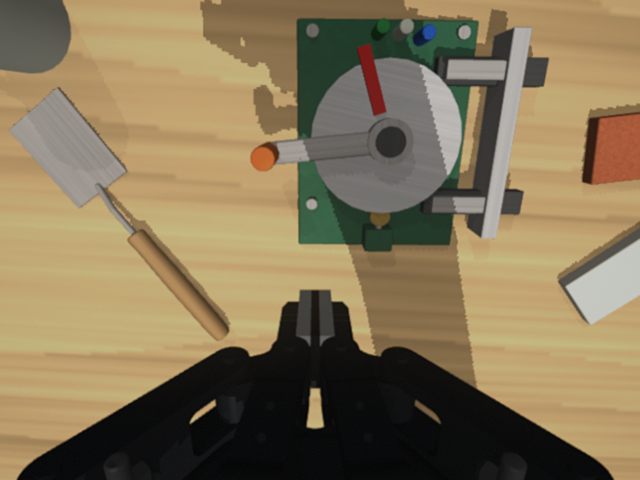

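The wrist view shows the shut fingers clear of everything, the post top at (264,157), the pointer at (371,79) and the green marker at (383,27). That puts the post at about (0.521, 0.262), which agrees with the top view. Now I descend behind it.

Request:
{"api": "play_rows", "payload": {
  "rows": [
    [[0,0.017,-0.036,0,0],[0,0.017,-0.036,0.045,0],[0,0.017,-0.036,0.09,0],[0,0.017,-0.036,0.125,0],[0,0.017,-0.036,0.139,0]]
  ]
}}

```text
t: 2.85
position: [0.4869, 0.2577, 0.0594]
tcp_rot: [[0.998, 0.061, -0.003], [0.061, -0.998, -0.002], [-0.004, 0.002, -1.0]]
ft_force: [-1.1, -0.6, 0.7]
finger_gap: 0.002
gripper_force: 0.0
```

Request:
{"api": "play_rows", "payload": {
  "rows": [
    [[0,0,0,0,0],[0,0.001,0,0,0],[0,0.003,0,0,0],[0,0.004,0,0,0],[0,0.004,0,0,0]]
  ]
}}

```text
t: 3.35
position: [0.4928, 0.259, 0.0634]
tcp_rot: [[0.998, 0.061, 0.002], [0.061, -0.998, 0.001], [0.002, -0.001, -1.0]]
ft_force: [-0.7, 0.2, -0.4]
finger_gap: -0.001
gripper_force: 0.0
```

Request:
{"api": "play_rows", "payload": {
  "rows": [
    [[0,0.001,0,0,0],[0,0.002,0,0,0],[0,0.003,0,0,0],[0,0.004,0,0,0],[0,0.004,0,0,0]]
  ]
}}

```text
t: 3.85
position: [0.4962, 0.259, 0.0622]
tcp_rot: [[0.998, 0.061, -0.0], [0.061, -0.998, -0.0], [-0.0, 0.0, -1.0]]
ft_force: [0.8, -0.9, -0.4]
finger_gap: 0.004
gripper_force: 0.0
```

Request:
{"api": "play_rows", "payload": {
  "rows": [
    [[0,0.001,0,0,0],[0,0.002,0,0,0],[0,0.003,0,0,0],[0,0.004,0,0,0],[0,0.004,0,0,0]]
  ]
}}

```text
t: 4.35
position: [0.5002, 0.2592, 0.0622]
tcp_rot: [[0.998, 0.061, 0.0], [0.061, -0.998, 0.0], [0.0, -0.0, -1.0]]
ft_force: [0.3, -0.4, 0.7]
finger_gap: -0.003
gripper_force: 0.0
```

Request:
{"api": "play_rows", "payload": {
  "rows": [
    [[0,0.001,0,0,0],[0,0.002,0,0,0],[0,0.003,0,0,0],[0,0.003,0,0,0],[0,0.003,0,0,0]]
  ]
}}

```text
t: 4.85
position: [0.5026, 0.2594, 0.0622]
tcp_rot: [[0.998, 0.061, -0.001], [0.061, -0.998, -0.0], [-0.001, 0.0, -1.0]]
ft_force: [-3.2, -0.3, 0.7]
finger_gap: 0.003
gripper_force: 1.1
```

Request:
{"api": "play_rows", "payload": {
  "rows": [
    [[0,0.001,0,0,0],[0,0.002,0,0,0],[0,0.003,0,0,0],[0,0.003,0,0,0],[0,0.003,0,0,0]]
  ]
}}

```text
t: 5.35
position: [0.506, 0.2598, 0.0622]
tcp_rot: [[0.998, 0.061, -0.0], [0.061, -0.998, 0.0], [-0.0, -0.0, -1.0]]
ft_force: [-2.8, 2.3, 1.1]
finger_gap: -0.0
gripper_force: 1.5
```

Request:
{"api": "play_rows", "payload": {
  "rows": [
    [[0,0.001,0,0,0],[0,0.002,0,0,0],[0,0.002,0,0,0]]
  ]
}}

```text
t: 5.65
position: [0.5082, 0.2598, 0.0623]
tcp_rot: [[0.998, 0.061, 0.0], [0.061, -0.998, 0.0], [0.0, -0.0, -1.0]]
ft_force: [-4.0, 2.1, -0.3]
finger_gap: 0.002
gripper_force: 1.5
```

Request:
{"api": "play_rows", "payload": {
  "rows": [
    [[0,0.0005,0,0,0],[0,0.001,0,0,0],[0,0.001,0,0,0]]
  ]
}}

```text
t: 5.95
position: [0.5091, 0.2598, 0.0623]
tcp_rot: [[0.998, 0.061, 0.0], [0.061, -0.998, 0.0], [0.0, -0.0, -1.0]]
ft_force: [-3.3, 3.8, 0.3]
finger_gap: -0.002
gripper_force: 1.5
```

Request:
{"api": "play_rows", "payload": {
  "rows": [
    [[0,0.0005,0,0,0],[0,0.001,0,0,0],[0,0.001,0,0,0]]
  ]
}}

```text
t: 6.25
position: [0.51, 0.2599, 0.0622]
tcp_rot: [[0.998, 0.061, -0.0], [0.061, -0.998, -0.0], [-0.0, -0.0, -1.0]]
ft_force: [-4.1, 3.1, 0.9]
finger_gap: 0.002
gripper_force: 1.7
```

Request:
{"api": "play_rows", "payload": {
  "rows": [
    [[0,0.0005,0,0,0],[0,0.001,0,0,0],[0,0.001,0,0,0]]
  ]
}}

```text
t: 6.55
position: [0.5107, 0.26, 0.0622]
tcp_rot: [[0.998, 0.061, -0.001], [0.061, -0.998, -0.0], [-0.001, 0.0, -1.0]]
ft_force: [-4.8, 3.5, 1.7]
finger_gap: -0.002
gripper_force: 2.2
```

Request:
{"api": "play_rows", "payload": {
  "rows": [
    [[0,0.0005,0,0,0],[0,0.001,0,0,0],[0,0.001,0,0,0]]
  ]
}}

```text
t: 6.85
position: [0.5114, 0.2601, 0.0622]
tcp_rot: [[0.998, 0.061, -0.001], [0.061, -0.998, -0.0], [-0.001, 0.0, -1.0]]
ft_force: [-5.5, 3.1, 2.5]
finger_gap: -0.001
gripper_force: 2.8
```

Request:
{"api": "play_rows", "payload": {
  "rows": [
    [[0,0.0003,-0.0003,0,0],[0,0.0006,-0.0006,0,0],[0,0.0006,-0.0006,0,0]]
  ]
}}

```text
t: 7.15
position: [0.5117, 0.2602, 0.0622]
tcp_rot: [[0.998, 0.061, -0.002], [0.061, -0.998, -0.001], [-0.002, 0.001, -1.0]]
ft_force: [-7.4, 1.7, 2.2]
finger_gap: 0.004
gripper_force: 3.1
```

Request:
{"api": "play_rows", "payload": {
  "rows": [
    [[0,0.0003,-0.0003,0,0],[0,0.0006,-0.0006,0,0],[0,0.0006,-0.0006,0,0]]
  ]
}}

```text
t: 7.45
position: [0.5121, 0.2603, 0.0622]
tcp_rot: [[0.998, 0.061, -0.002], [0.061, -0.998, -0.002], [-0.002, 0.001, -1.0]]
ft_force: [-6.7, 0.2, 4.6]
finger_gap: 0.004
gripper_force: 3.3
```

Request:
{"api": "play_rows", "payload": {
  "rows": [
    [[0,0.0003,0,0,0],[0,0.0006,0,0,0],[0,0.0006,0,0,0]]
  ]
}}

```text
t: 7.75
position: [0.5124, 0.2604, 0.0622]
tcp_rot: [[0.998, 0.061, -0.003], [0.061, -0.998, -0.002], [-0.003, 0.001, -1.0]]
ft_force: [-6.6, 0.3, 5.5]
finger_gap: 0.006
gripper_force: 3.7
```

Request:
{"api": "play_rows", "payload": {
  "rows": [
    [[0,0.0002,0,-0.0004,0],[0,0.0004,0,-0.0008,0],[0,0.0004,0,-0.0008,0]]
  ]
}}

```text
t: 8.05
position: [0.5122, 0.2602, 0.0624]
tcp_rot: [[0.998, 0.061, -0.004], [0.061, -0.998, -0.002], [-0.004, 0.002, -1.0]]
ft_force: [-7.3, 0.9, -1.3]
finger_gap: -0.001
gripper_force: 3.5
```

Request:
{"api": "play_rows", "payload": {
  "rows": [
    [[0,0.0003,0,0,0],[0,0.0006,0,0,0],[0,0.0006,0,0,0]]
  ]
}}

```text
t: 8.35
position: [0.5126, 0.2603, 0.0624]
tcp_rot: [[0.998, 0.061, -0.004], [0.061, -0.998, -0.002], [-0.004, 0.002, -1.0]]
ft_force: [-7.9, 0.3, -0.2]
finger_gap: -0.002
gripper_force: 3.9
```

Request:
{"api": "play_rows", "payload": {
  "rows": [
    [[0,0.0003,0,0,0],[0,0.0006,0,0,0],[0,0.0006,0,0,0]]
  ]
}}

```text
t: 8.65
position: [0.5131, 0.2603, 0.0623]
tcp_rot: [[0.998, 0.061, -0.004], [0.061, -0.998, -0.002], [-0.004, 0.002, -1.0]]
ft_force: [-8.5, 2.3, 0.1]
finger_gap: -0.0
gripper_force: 4.1
```

Request:
{"api": "play_rows", "payload": {
  "rows": [
    [[0,0.0002,0,0,0],[0,0.0005,0,0,0],[0,0.0005,0,0,0]]
  ]
}}

```text
t: 8.95
position: [0.5137, 0.2604, 0.0624]
tcp_rot: [[0.998, 0.061, -0.004], [0.061, -0.998, -0.002], [-0.004, 0.002, -1.0]]
ft_force: [-7.8, 0.6, -1.3]
finger_gap: 0.002
gripper_force: 3.9
```

Past the peak, and the force is now steady or falling.

Request:
{"api": "play_rows", "payload": {
  "rows": [
    [[0,0.0005,0,0,0],[0,0.001,0,0,0],[0,0.001,0,0,0]]
  ]
}}

```text
t: 9.25
position: [0.5151, 0.2606, 0.0624]
tcp_rot: [[0.998, 0.061, -0.003], [0.061, -0.998, -0.002], [-0.004, 0.002, -1.0]]
ft_force: [-7.1, 1.4, -2.3]
finger_gap: -0.0
gripper_force: 3.4
```

Request:
{"api": "play_rows", "payload": {
  "rows": [
    [[0,0.0005,0,0,0],[0,0.001,0,0,0],[0,0.001,0,0,0]]
  ]
}}

```text
t: 9.55
position: [0.5164, 0.2608, 0.0624]
tcp_rot: [[0.998, 0.061, -0.003], [0.061, -0.998, -0.002], [-0.003, 0.001, -1.0]]
ft_force: [-5.5, 1.8, -2.7]
finger_gap: -0.002
gripper_force: 3.0
```

Request:
{"api": "play_rows", "payload": {
  "rows": [
    [[0,0.0005,0,0,0],[0,0.001,0,0,0],[0,0.001,0,0,0]]
  ]
}}

```text
t: 9.85
position: [0.5176, 0.2609, 0.0624]
tcp_rot: [[0.998, 0.061, -0.003], [0.061, -0.998, -0.001], [-0.003, 0.001, -1.0]]
ft_force: [-5.1, 2.1, -2.8]
finger_gap: -0.001
gripper_force: 2.6
```

Request:
{"api": "play_rows", "payload": {
  "rows": [
    [[0,0.0005,0,0,0],[0,0.001,0,0,0],[0,0.001,0,0,0]]
  ]
}}

```text
t: 10.15
position: [0.519, 0.2609, 0.0625]
tcp_rot: [[0.998, 0.061, -0.002], [0.061, -0.998, -0.001], [-0.002, 0.001, -1.0]]
ft_force: [-5.0, 1.5, -3.3]
finger_gap: 0.001
gripper_force: 2.2
```

Request:
{"api": "play_rows", "payload": {
  "rows": [
    [[0,0.0004,0,0,0],[0,0.0008,0,0,0],[0,0.0008,0,0,0]]
  ]
}}

```text
t: 10.45
position: [0.5209, 0.261, 0.063]
tcp_rot: [[0.998, 0.06, -0.0], [0.06, -0.998, -0.001], [-0.0, 0.001, -1.0]]
ft_force: [-2.9, -0.6, -1.9]
finger_gap: -0.005
gripper_force: 1.6
```

Request:
{"api": "play_rows", "payload": {
  "rows": [
    [[0,0.0003,0,0,0],[0,0.0006,0,0,0],[0,0.0006,0,0,0]]
  ]
}}

```text
t: 10.75
position: [0.5215, 0.2613, 0.0631]
tcp_rot: [[0.998, 0.06, 0.0], [0.06, -0.998, -0.0], [0.0, 0.0, -1.0]]
ft_force: [-2.8, -2.4, -1.6]
finger_gap: -0.002
gripper_force: 1.6
```

Request:
{"api": "play_rows", "payload": {
  "rows": [
    [[0,0.0003,0,0,0],[0,0.0006,0,0,0],[0,0.0006,0,0,0]]
  ]
}}

```text
t: 11.05
position: [0.522, 0.2616, 0.0631]
tcp_rot: [[0.998, 0.061, 0.0], [0.061, -0.998, -0.0], [0.0, 0.0, -1.0]]
ft_force: [-3.3, -3.2, -0.4]
finger_gap: 0.001
gripper_force: 1.7
```

Request:
{"api": "play_rows", "payload": {
  "rows": [
    [[0,0.0003,0,0,0],[0,0.0006,0,0,0],[0,0.0006,0,0,0]]
  ]
}}

```text
t: 11.35
position: [0.5222, 0.2616, 0.0631]
tcp_rot: [[0.998, 0.061, -0.0], [0.061, -0.998, -0.0], [-0.0, 0.0, -1.0]]
ft_force: [-3.5, -3.3, -0.2]
finger_gap: -0.003
gripper_force: 2.2
```

```bash
python3 - <<'E'
from h import *
np.set_printoptions(precision=4,suppress=True)
s=snap('wrist');w=s['pixels'][:300,220:620,::-1]
t=snap('top')['pixels'][225:320,190:320,::-1]
cv2.imwrite('pics/c2.png',np.vstack([cv2.resize(w,None,fx=1.5,fy=1.5)[:, :600][:300],cv2.resize(t,(400,292),interpolation=3)@np.eye(3) if 0 else cv2.copyMakeBorder(cv2.resize(t,(400,292),interpolation=3),0,0,0,200,0)]))
print(r.state()['ft_force'])
E
```

```text
[-4.3132 -2.5869  0.1799]
```

View pics/c2.png

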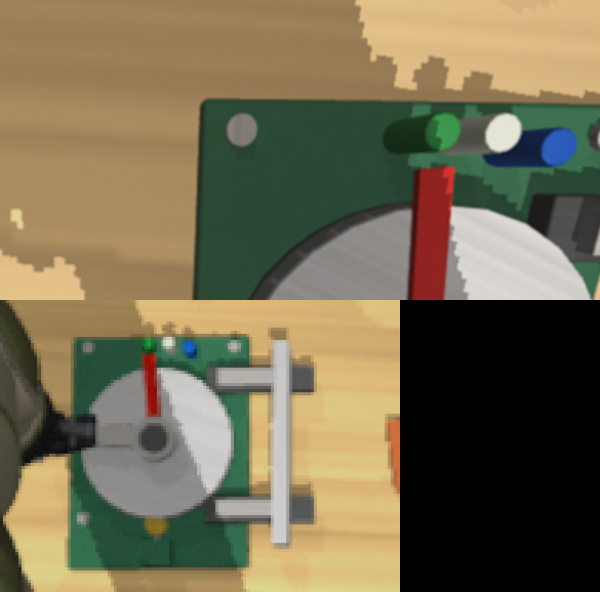

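The pointer now stands in line with the green marker at (150,345) in the lower crop, and the lever is at its stop. I retreat slowly so the spring brings the lever back, then lift.

Request:
{"api": "play_rows", "payload": {
  "rows": [
    [[0,-0.004,0,0,0],[0,-0.009,0,0,0],[0,-0.015,0,0,0],[0,-0.022,0,0,0],[0,-0.03,0,0,0]]
  ]
}}

```text
t: 11.95
position: [0.4926, 0.2605, 0.0633]
tcp_rot: [[0.998, 0.061, 0.001], [0.061, -0.998, 0.001], [0.002, -0.001, -1.0]]
ft_force: [0.9, -0.1, 0.2]
finger_gap: 0.0
gripper_force: 0.0
```

Request:
{"api": "play_rows", "payload": {
  "rows": [
    [[0,-0.01,0,0,0],[0,-0.02,0,-0.01,0],[0,-0.02,0,-0.05,0],[0,-0.02,0,-0.095,0],[0,-0.02,0,-0.12,0]]
  ]
}}

```text
t: 12.45
position: [0.4727, 0.2592, 0.1867]
tcp_rot: [[0.998, 0.061, 0.003], [0.061, -0.998, 0.002], [0.003, -0.002, -1.0]]
ft_force: [0.9, -0.4, 0.6]
finger_gap: 0.0
gripper_force: 0.0
```

```bash
python3 - <<'E'
from h import *
np.set_printoptions(precision=4,suppress=True)
s=snap('wrist');st=r.state();print(st['q'],st['position'],st['ft_force'])
hsv=cv2.cvtColor(s['pixels'],cv2.COLOR_RGB2HSV)
m=cv2.inRange(hsv,(0,180,60),(4,255,255))
for ct in cv2.findContours(m,0,1)[0]:
    if cv2.contourArea(ct)>200:
        P=np.array([onz(s,*p,.036)[:2] for p in ct[:,0]]);(a,b)=cv2.fitLine(P.astype(np.float32),2,0,.01,.01)[:2,0];print('ptr world ang',np.degrees(np.arctan2(b,a)),P.mean(0))
m=cv2.inRange(hsv,(7,150,80),(22,255,255))
for ct in cv2.findContours(m,0,1)[0]:
    if cv2.contourArea(ct)>100: (u,v),_,_=cv2.minAreaRect(ct);print('or',onz(s,u,v,.085))
E
```

```text
[-0.6434  0.4327  0.0509  2.0721 -0.0364  0.63   -2.0781] [0.4739 0.2598 0.1895] [0.9118 0.2907 1.821 ]
ptr world ang 9.021355 [0.5851 0.1756]
or [0.4828 0.1824 0.085 ]
or [0.5231 0.2641 0.085 ]
```

The dial holds at 84° and the lever is back at rest. Next I move to the tile, turning the tool so that x points towards the fence.

Request:
{"api": "play_rows", "payload": {
  "rows": [
    [[30,0.005,0.042,0,-8.2],[30,0.011,0.085,0,-16.4],[30,0.016,0.127,0,-24.6],[30,0.022,0.17,0,-32.8],[30,0.027,0.212,0,-41]]
  ]
}}

```text
t: 13.0
position: [0.5122, 0.0473, 0.1836]
tcp_rot: [[0.709, 0.705, 0.001], [0.705, -0.709, -0.0], [0.001, 0.001, -1.0]]
ft_force: [0.2, -0.4, -0.4]
finger_gap: 0.298
gripper_force: 0.0
```

Request:
{"api": "play_rows", "payload": {
  "rows": [
    [[30,-0.022,0.034,0,-8.2],[30,-0.045,0.068,0,-16.4],[30,-0.067,0.102,0,-24.6],[30,-0.089,0.136,0,-32.8],[30,-0.112,0.171,0,-41]]
  ]
}}

```text
t: 13.5
position: [0.5521, -0.1529, 0.1836]
tcp_rot: [[0.072, 0.997, 0.001], [0.997, -0.072, -0.0], [-0.0, 0.001, -1.0]]
ft_force: [0.7, 0.2, 0.2]
finger_gap: 0.302
gripper_force: 0.0
```

Request:
{"api": "play_rows", "payload": {
  "rows": [
    [[30,0,0,0,-7.4],[30,0,0,0,-14.7],[30,0,0,0,-14.7]]
  ]
}}

```text
t: 13.8
position: [0.5518, -0.152, 0.1832]
tcp_rot: [[-0.178, 0.984, 0.0], [0.984, 0.178, 0.0], [0.0, 0.0, -1.0]]
ft_force: [0.3, 0.4, 0.0]
finger_gap: 0.303
gripper_force: 0.0
```

```bash
cat > m.py <<'E'
from h import *
np.set_printoptions(precision=4,suppress=True)
def tile(s,z=.014,lo=(3,120,50),hi=(14,255,255)):
    hsv=cv2.cvtColor(s['pixels'],cv2.COLOR_RGB2HSV);m=cv2.inRange(hsv,lo,hi)
    best=None
    for ct in cv2.findContours(m,0,1)[0]:
        if cv2.contourArea(ct)<300: continue
        P=np.array([onz(s,*p,z)[:2] for p in ct[:,0]]).astype(np.float32);R=cv2.minAreaRect(P)
        if abs(R[0][0]-.55)<.08 and -.2<R[0][1]<.05: print('tile',R,cv2.boxPoints(R).tolist())
E
python3 - <<'E'
from m import *
st=r.state();print(st['position'],st['tcp_rot'][:2,0],st['finger_gap'],st['ft_force'])
w=snap('wrist','w3.png');tile(w);tile(snap('top'))
E
```

```text
[ 0.5518 -0.152   0.1832] [-0.1777  0.9841] 0.3030613971311467 [0.2719 0.3771 0.0264]
tile ((0.5461107492446899, -0.07513852417469025), (0.0602976493537426, 0.09931281208992004), 10.351371765136719) [[0.507530152797699, -0.03170757740736008], [0.5253750681877136, -0.1294040083885193], [0.5846913456916809, -0.11856947094202042], [0.5668464303016663, -0.020873039960861206]]
tile ((0.5444393157958984, -0.07602584362030029), (0.06124575063586235, 0.09987185895442963), 10.36500072479248) [[0.5053317546844482, -0.032414406538009644], [0.5233005285263062, -0.13065651059150696], [0.5835468769073486, -0.11963728070259094], [0.5655781030654907, -0.021395176649093628]]
```

View pics/w3.png

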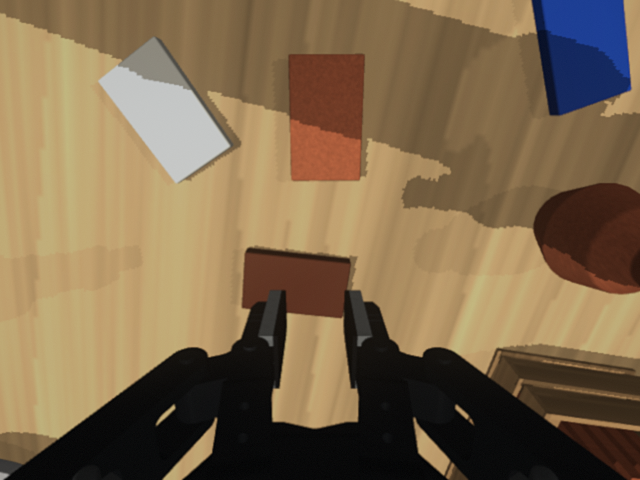

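The wrist view shows the loose terracotta tile at (327,118), centred ahead of the fingers, and the spare tile at (297,282). The finger gap lies clear between the two, so I descend there.

Request:
{"api": "play_rows", "payload": {
  "rows": [
    [[30,-0.001,0.008,0.04,0],[30,-0.001,0.008,0.08,0],[30,-0.001,0.008,0.115,0],[30,-0.001,0.008,0.14,0],[30,-0.001,0.008,0.155,0]]
  ]
}}

```text
t: 14.4
position: [0.5595, -0.1504, 0.0262]
tcp_rot: [[-0.175, 0.985, -0.002], [0.985, 0.175, -0.0], [0.0, -0.002, -1.0]]
ft_force: [0.2, -0.2, 0.2]
finger_gap: 0.296
gripper_force: 0.0
```

Request:
{"api": "play_rows", "payload": {
  "rows": [
    [[30,0,0,0.008,0],[30,0,0,0.014,0],[30,0,0,0.019,0],[30,0,0,0.023,0],[30,0,0,0.023,0]]
  ]
}}

```text
t: 14.9
position: [0.5604, -0.1514, 0.0052]
tcp_rot: [[-0.176, 0.984, 0.0], [0.984, 0.176, -0.0], [-0.0, 0.0, -1.0]]
ft_force: [0.3, 0.1, 0.5]
finger_gap: 0.301
gripper_force: 0.0
```

Request:
{"api": "play_rows", "payload": {
  "rows": [
    [[30,0.003,0,0,0],[30,0.006,0,0,0],[30,0.009,0,0,0],[30,0.011,0,0,0],[30,0.012,0,0,0]]
  ]
}}

```text
t: 15.4
position: [0.5582, -0.139, 0.0052]
tcp_rot: [[-0.177, 0.984, 0.0], [0.984, 0.177, 0.0], [0.0, 0.0, -1.0]]
ft_force: [-0.4, 0.3, -0.4]
finger_gap: 0.297
gripper_force: 0.0
```

Request:
{"api": "play_rows", "payload": {
  "rows": [
    [[30,0.003,0,0,0],[30,0.006,0,0,0],[30,0.01,0,0,0],[30,0.015,0.001,0,0.7],[30,0.02,0.001,0,1.5]]
  ]
}}

```text
t: 15.9
position: [0.5557, -0.1193, 0.0051]
tcp_rot: [[-0.15, 0.989, -0.0], [0.989, 0.15, -0.0], [-0.0, -0.0, -1.0]]
ft_force: [0.6, -1.7, 0.1]
finger_gap: 0.299
gripper_force: 0.7
```

Request:
{"api": "play_rows", "payload": {
  "rows": [
    [[30,0.005,0,0,0.5],[30,0.01,0,0,1.0],[30,0.015,0.001,0,1.5],[30,0.02,0.001,0,2.0],[30,0.025,0.001,0,2.5]]
  ]
}}

```text
t: 16.4
position: [0.5529, -0.0943, 0.005]
tcp_rot: [[-0.107, 0.994, 0.0], [0.994, 0.107, 0.0], [-0.0, 0.0, -1.0]]
ft_force: [0.1, -2.0, 0.7]
finger_gap: 0.3
gripper_force: 0.6
```

Request:
{"api": "play_rows", "payload": {
  "rows": [
    [[30,0.005,0,0,0.9],[30,0.01,0,0,1.8],[30,0.014,0,0,2.7],[30,0.016,0,0,2.7],[30,0.016,0,0,2.7]]
  ]
}}

```text
t: 16.9
position: [0.5512, -0.0782, 0.0051]
tcp_rot: [[-0.062, 0.998, 0.0], [0.998, 0.062, 0.0], [0.0, 0.0, -1.0]]
ft_force: [0.6, -0.3, -0.4]
finger_gap: 0.303
gripper_force: 0.0
```

```bash
python3 - <<'E'
from m import *
st=r.state();print(st['position'],st['tcp_rot'][:2,0],st['ft_force'])
w=snap('wrist','w4.png');tile(w);tile(snap('top'))
E
```

```text
[ 0.5512 -0.0782  0.0051] [-0.0615  0.9981] [ 0.6116 -0.3433 -0.3788]
tile ((0.5471933484077454, -0.017543211579322815), (0.05976620689034462, 0.0998556986451149), 3.4833827018737793) [[0.5143318772315979, 0.030476722866296768], [0.5203990340232849, -0.0691944882273674], [0.5800548195838928, -0.0655631422996521], [0.5739876627922058, 0.03410806506872177]]
tile ((0.5450850129127502, -0.007064927369356155), (0.06001994386315346, 0.07765327394008636), 2.6668310165405273) [[0.5133010149002075, 0.030323348939418793], [0.5169141292572021, -0.047245822846889496], [0.576869010925293, -0.044453203678131104], [0.5732558965682983, 0.033115968108177185]]
```

View pics/w4.png

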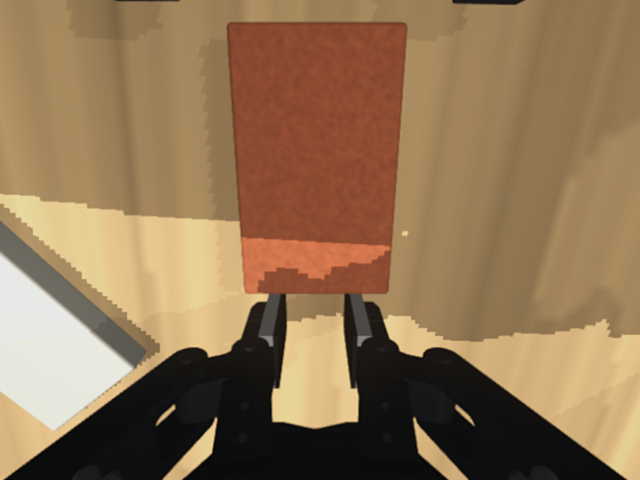

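The wrist view shows the tile square ahead of both fingers, with its far edge at row 23 and sides at columns 228–407. The remaining gap to the fence is about 24 mm. I move in, then creep.

Request:
{"api": "play_rows", "payload": {
  "rows": [
    [[30,0.004,0,0,0],[30,0.008,0,0,0.1],[30,0.012,0,0,0.3],[30,0.016,0,0,0.3],[30,0.018,0,0,0.3]]
  ]
}}

```text
t: 17.5
position: [0.55, -0.0601, 0.005]
tcp_rot: [[-0.056, 0.998, -0.0], [0.998, 0.056, 0.0], [0.0, -0.0, -1.0]]
ft_force: [0.8, -1.3, -0.6]
finger_gap: 0.3
gripper_force: 0.4
```

Request:
{"api": "play_rows", "payload": {
  "rows": [
    [[30,0.001,0,0,0],[30,0.002,0,0,0],[30,0.003,0,0,0],[30,0.003,0,0,0]]
  ]
}}

```text
t: 17.9
position: [0.5499, -0.0577, 0.0051]
tcp_rot: [[-0.056, 0.998, -0.0], [0.998, 0.056, 0.0], [0.0, -0.0, -1.0]]
ft_force: [0.5, -0.4, -0.5]
finger_gap: 0.304
gripper_force: 0.0
```

Request:
{"api": "play_rows", "payload": {
  "rows": [
    [[30,0.0005,0,0,0],[30,0.001,0,0,0],[30,0.0015,0,0,0],[30,0.0015,0,0,0]]
  ]
}}

```text
t: 18.3
position: [0.5498, -0.0564, 0.0051]
tcp_rot: [[-0.056, 0.998, -0.0], [0.998, 0.056, -0.0], [-0.0, -0.0, -1.0]]
ft_force: [-0.7, -0.7, 0.3]
finger_gap: 0.302
gripper_force: 0.4
```

Request:
{"api": "play_rows", "payload": {
  "rows": [
    [[30,0.0005,0,0,0],[30,0.001,0,0,0],[30,0.0015,0,0,0],[30,0.0015,0,0,0]]
  ]
}}

```text
t: 18.7
position: [0.5497, -0.0548, 0.0051]
tcp_rot: [[-0.056, 0.998, 0.0], [0.998, 0.056, 0.0], [0.0, 0.0, -1.0]]
ft_force: [0.3, -1.9, -0.0]
finger_gap: 0.299
gripper_force: 0.4
```

Request:
{"api": "play_rows", "payload": {
  "rows": [
    [[30,0.0005,0,0,0],[30,0.001,0,0,0],[30,0.001,0,0,0]]
  ]
}}

```text
t: 19.0
position: [0.5497, -0.0538, 0.0051]
tcp_rot: [[-0.056, 0.998, -0.0], [0.998, 0.056, 0.0], [0.0, -0.0, -1.0]]
ft_force: [-0.3, -0.7, -0.0]
finger_gap: 0.304
gripper_force: 0.4
```

Request:
{"api": "play_rows", "payload": {
  "rows": [
    [[30,0.0005,0,0,0],[30,0.001,0,0,0],[30,0.001,0,0,0]]
  ]
}}

```text
t: 19.3
position: [0.5496, -0.0528, 0.0051]
tcp_rot: [[-0.056, 0.998, -0.0], [0.998, 0.056, 0.0], [0.0, -0.0, -1.0]]
ft_force: [0.3, -0.2, 0.6]
finger_gap: 0.304
gripper_force: 0.5
```

Request:
{"api": "play_rows", "payload": {
  "rows": [
    [[30,0.0005,0,0,0],[30,0.001,0,0,0],[30,0.001,0,0,0]]
  ]
}}

```text
t: 19.6
position: [0.5496, -0.0522, 0.0051]
tcp_rot: [[-0.055, 0.998, -0.0], [0.998, 0.055, -0.0], [-0.0, -0.0, -1.0]]
ft_force: [0.9, -2.9, 0.2]
finger_gap: 0.298
gripper_force: 1.4
```

Request:
{"api": "play_rows", "payload": {
  "rows": [
    [[30,0.0005,0,0,0],[30,0.001,0,0,0],[30,0.001,0,0,0]]
  ]
}}

```text
t: 19.9
position: [0.5494, -0.0521, 0.0051]
tcp_rot: [[-0.054, 0.999, -0.0], [0.999, 0.054, -0.001], [-0.001, -0.0, -1.0]]
ft_force: [0.1, -6.5, 1.2]
finger_gap: 0.304
gripper_force: 3.1
```

```bash
python3 - <<'E'
from m import *
w=snap('wrist','w5.png');tile(w);print(r.state()['ft_force'])
E
```

```text
tile ((0.5459080934524536, 0.008287310600280762), (0.059747543185949326, 0.09924614429473877), 3.0925538539886475) [[0.513400673866272, 0.0562264546751976], [0.5187549591064453, -0.04287515580654144], [0.5784155130386353, -0.03965183347463608], [0.5730612277984619, 0.059449777007102966]]
[ 0.2302 -6.802   0.0253]
```

View pics/w5.png

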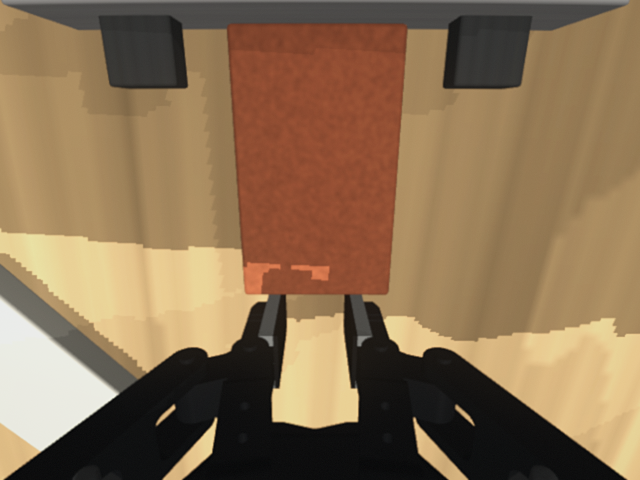

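The tile's end is flush on the fence, centred at column 317 against the fence's 316, with about 6.5 N on it. A touch firmer, then I back straight off and lift.

Request:
{"api": "play_rows", "payload": {
  "rows": [
    [[30,0.0003,0,0,0],[30,0.0003,0,0,0],[30,0.0003,0,0,0]]
  ]
}}

```text
t: 20.25
position: [0.5494, -0.0521, 0.0051]
tcp_rot: [[-0.054, 0.999, -0.0], [0.999, 0.054, -0.002], [-0.002, -0.0, -1.0]]
ft_force: [0.0, -7.7, 1.3]
finger_gap: 0.3
gripper_force: 3.5
```

Request:
{"api": "play_rows", "payload": {
  "rows": [
    [[30,-0.002,0,0,0],[30,-0.005,0,0,0],[30,-0.01,0,0,0],[30,-0.018,0,0,0],[30,-0.025,0,0,0]]
  ]
}}

```text
t: 20.75
position: [0.5509, -0.0762, 0.005]
tcp_rot: [[-0.056, 0.998, -0.0], [0.998, 0.056, -0.0], [-0.0, -0.0, -1.0]]
ft_force: [0.6, 0.5, -0.2]
finger_gap: 0.303
gripper_force: 0.0
```

Request:
{"api": "play_rows", "payload": {
  "rows": [
    [[30,0,0,-0.02,0],[30,0,0,-0.06,0],[30,0,0,-0.1,0],[30,0,0,-0.14,0],[30,0,0,-0.15,0]]
  ]
}}

```text
t: 21.25
position: [0.5525, -0.0763, 0.1591]
tcp_rot: [[-0.055, 0.998, 0.006], [0.999, 0.055, -0.001], [-0.001, 0.006, -1.0]]
ft_force: [0.4, 0.1, 0.5]
finger_gap: 0.3
gripper_force: 0.0
```

```bash
python3 - <<'E'
from m import *
print(r.state()['ft_force'],r.state()['t'])
w=snap('wrist','w6.png');tile(w)
t=snap('top');tile(t)
cv2.imwrite('pics/c6.png',np.hstack([w['pixels'][:300,100:500,::-1],cv2.resize(t['pixels'][215:315,185:318,::-1],(399,300),interpolation=3)]))
E
```

```text
[0.4411 0.1496 0.5068] 21.25
tile ((0.5458642840385437, 0.008135780692100525), (0.06021415814757347, 0.09925344586372375), 3.073988676071167) [[0.5131393074989319, 0.05607658997178078], [0.5184617638587952, -0.04303404316306114], [0.5785892605781555, -0.03980502858757973], [0.5732668042182922, 0.05930560454726219]]
tile ((0.5444223880767822, 0.007148481905460358), (0.06002189218997955, 0.09589388221502304), 2.6607553958892822) [[0.5122179985046387, 0.05365055799484253], [0.5166696310043335, -0.04213994741439819], [0.5766267776489258, -0.039353594183921814], [0.572175145149231, 0.05643691122531891]]
```

View pics/c6.png

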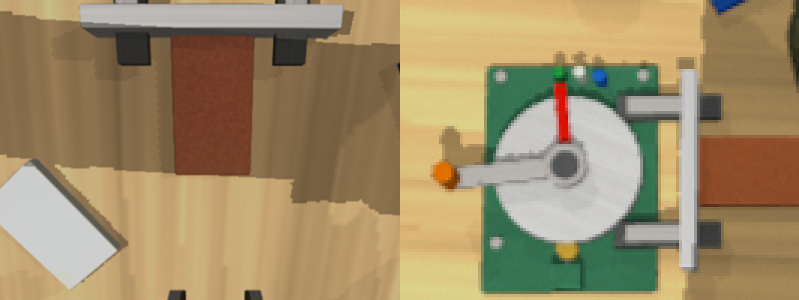

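The wrist crop shows the tile flush and square on the fence, at columns 172–252 midway along the bar. The top crop shows the pointer at the green marker (560,75) and the lever back at rest. I'm handing it in.

```bash
python3 -c "from workcell import job;print(job.sign_off())"
```

```text
the job is handed in; nothing more can be done
None
```

I've handed the job in: one full lever stroke put the red pointer at the green marker, and the tile sits square and flush at the fence's middle after a push of about 8 N. The highest force I read on the lever was about 9 N; sign-off returned no verdict.

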